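# Zero the bench gauge and hold a carrier in it against plate and fence

### The job

The thickness of the brass substrate carrier is to be read on the bench thickness gauge. With nothing under the plunger yet, turn the dial's knurled bezel until its zero mark stands at the tip of the needle and let go of it; then lay the carrier on the gauge's plate and slide it, bevelled edge first, along the middle of the plate under the plunger until it sits flat and square against the fence. Finish holding it there with one steady slanting push of about 15 N on its rear end, down onto the plate and forward against the fence at once: the program ends while still pressing, with the dial still set and the other things on the bench left where they were.

Things in the scene. Friction and masses are not known exactly. Their poses are not given: they have to be found in the camera images.
- gauge: bench thickness gauge, a stand fixed to the bench. Origin: centre of the underside of its plate; x points from the open loading end towards the fence (the way work is slid in), z up. Behind the fence a grey column (x +88 to +118 mm, 60 mm wide) rises 65 mm and carries a 28 mm wide arm forward over the plate (47 to 65 mm up); at its end, x = +35, y = 0, sit the plunger below and the dial above
- plate: the gauge's dark lapped steel plate, 240 (x) by 110 (y) mm, 15 mm thick, slippery (friction about 0.25); origin and axes as the gauge's, its top 15 mm above the bench. Laying the carrier with its centre 60 to 70 mm short of the gauge's origin leaves the gripper clear of the dial
- fence: the gauge's steel fence bar on the plate: origin at the middle of its front face, on the plate, at x = +65 mm of the gauge; axes as the gauge's (x points into the fence). 96 mm long in y, 14 mm thick, 14 mm high
- fence_face (a point): middle of the fence's front face, 4 mm above the plate; axes as the gauge's
- bezel (a joint): round knurled steel bezel of the upward-facing dial, 58 mm across, 80 to 94 mm above the bench, the gauge's highest part, centred at x = +35 mm, y = 0 of the gauge. Turns about the vertical with the white dial face, stays where left (0.04 N m). Radians, counterclockwise from above; 0 = zero mark at the needle while the plunger is down. Starts between 0.45 and 1.3
- zero_mark (a point): the zero mark, a black triangle on the rim of the white dial face, 21.5 mm from the dial's axis, 91.5 mm above the bench; turns with the bezel
- needle_tip (a point): tip of the dial's black needle, 21.5 mm from the dial's axis; with the plunger fully down it points along the gauge's +x. It turns clockwise, one turn for 10 mm of plunger lift
- plunger (a joint): the gauge's vertical plunger, 5 mm rod ending in a polished ball of 4 mm radius, pressed downwards with about 1.1 N (1.4 N when lifted 8 mm). Metres, upwards; 0 = ball resting on the plate; range 10.5 mm. A carrier under it lifts it by the carrier's thickness
- carrier: brass substrate carrier, loose, about 0.28 kg, flat on the bench right of the gauge. Plate 90 (x) by 44 (y) by 8 mm, origin centre of its underside. The front end (x = +31 to +45 mm) is bevelled down to a 1 mm nose to ride under the plunger; at the rear (x = -45 to -35 mm) an end wall of full width rises to 18 mm. White ceramic glued on top. Can be gripped across its width
- carrier_front (a point): middle of the carrier's front nose, at its x = +45 mm
- carrier_push_edge (a point): middle of the rear top edge of the carrier's end wall, at its x = -45 mm, 18 mm above its underside: the place to push
- heat_block: bystander, loose: copper block 34 by 22 by 16 mm, between the gauge and the carrier; origin at the centre of its underside
- wire_spool: bystander, loose: aluminium wire spool standing on end, 44 mm across, 28 mm high; origin at the centre of its underside
- waffle_tray: bystander, loose: black chip tray 56 by 56 by 12 mm; origin at the centre of its underside
- flux_bottle: bystander, loose: small amber bottle, 36 mm across, 62 mm high; origin at the centre of its underside
- screwdriver: bystander, loose: screwdriver 150 mm long, lying along its x
- tweezers: bystander, loose: steel tweezers, 125 mm long, lying along their x, 6 mm high
- dish: bystander, loose: closed white dish, 64 mm across, 16 mm high; origin at the centre of its underside
- setting_ring: bystander, loose: steel setting ring, 34 mm across, 12 mm high; origin at the centre of its underside
Mind the look-alikes: they are no part of the job. Leave any blue or green look-alike of the carrier alone.

How it is judged:
By the outcome, as a careful person would: the job done as asked, in the order asked, and still so for the second after the job is handed in, while the arm keeps its last pose, push and grip.
It also fails if it takes over 72 s, if anything falls off the work surface, if the arm or the gripper's body presses on something with over 40 N, if the wrist force passes 120 N, or if a joint passes its speed limit or range.

### The arm

A 6-joint arm with a two-finger parallel gripper is mounted at the origin on the work surface. World frame = base frame: x ahead of the robot, y to its left, z up, the work surface at z = 0. Lengths are in mm, angles in rad, forces in N, time in s.
With the tool pointing down it reaches from about 375 to 750 mm from the base axis. Payload 9 kg.
Tool frame: the origin (TCP) lies at the centre of the arm's flange, where the gripper is bolted on; the fingertips stand 173 mm ahead of it and the grasp point (between the pads) lies 155 mm ahead of it; x points along the fingers, y is the direction in which the jaws open and shut, and the axes are right-handed (so a half turn about x gives the same grasp; the last joint's range is limited). The gripper opens to 85 mm and grips with 20 to 120 N. Pads are 22 mm wide; open, the fingers measure 114 mm over their backs; the gripper's body (76 mm by 85 mm) begins 54 mm behind the grasp point. The pads swing forward as they close: fully open they stand 13 mm farther back than shut.
Start: joints at [-1.499, 0.104, 0.097, 1.564, 0, 1.353], TCP at [171.464, -574.993, 404.731] pointing down, gripper open.
Joint ranges: [-2.99, 2.99], [-0.84, 1.86], [-1.1, 1.16], [-1.84, 2.11], [-1.51, 1.56], [-3.14, 3.14]. Speed limits (rad/s): [2.22, 2.22, 2.57, 3.14, 3.14, 3.14].

### API

Orientations are given as a unit quaternion [x, y, z, w].
In Python, from bench import manip gives the robot as it stands. The module is installed in compiled form; this text tells all that it offers.
- The arm moves only by the tool apply_moves, never from a script. Its argument "steps" is a list of rows, each a list of 3 entries, a list of its own where there are three numbers: the opening, from 0 (shut) to 1 (fully open), then the shift along the tool's x, y, z in cm, then the turn, a rotation vector about the tool's x, y, z in rad. A call has 1 to 20 rows; each row is the pose to reach, as a shift and turn from the pose measured when the call began, along the tool's axes at that moment; what a row does not reach only later rows make up. A row lasts 1/12 s, in which the tool goes at most 41.7 mm and 7.16 degrees, less where a joint would pass 70% of its speed; a pose out of reach is approached as far as the arm can. A call with a gripper value outside its range is refused whole. The fingers move at their own pace and stop on an object; "squeeze" is the grip in N (left out, the last holds). Time passes only in rows, so rows that repeat a pose let the fingers close. It gives the time, the measured TCP pose, the force and the opening at its end, in the units of the state.
- manip.state(): the state, without advancing time (a new reading comes with each control period).
- manip.camera(name): name is "scene" or "top" or "wrist"; returns a dict with "image" (480x640x3 uint8, red, green, blue), "range_z" (480x640 float32, mm along the optical axis (not along the pixel's ray), 0 where there is no reading), "intrinsics" (3x3 intrinsics, pixels), "D" ([k1, k2, p1, p2, k3] as OpenCV has them; the pictures are not rectified), "cam_to_world" (4x4, takes a point from camera to world coordinates); the wrist camera has in their place "tool_from_camera" (4x4, takes a point from camera to tool coordinates, whose origin is the TCP and whose axes are the tool frame's). Camera axes: x right, y down, z forward; pixel columns grow to the right and rows downward; lengths in mm; the calibration is good to about 2 mm. A picture is of the moment at which its call begins: read the wrist's pose just before it.
- manip.job_done(): hands the job in, once; it reports no verdict.
Trained networks look in the newest picture that a camera, given by its name, has taken for a name from the list of things; names that differ only in an ending like _2 or _b are one class to them, and where a whole thing is asked for, a point or a joint stands for the part that bears it (a point fixed in the world has none). Each returns a list of dicts, best first, with "conf" (0 to 1); they miss things now and then, are a little off and sometimes report something else, mostly with a low value. They report only what shows in the picture. A call takes as long as a camera call. They do not tell look-alikes from the thing itself.
- manip.look_for(camera, thing): "rect" ([left, top, width, height] in pixels, round what is visible of it).
- manip.regions_of(camera, thing): "mask" (480x640 bool, what is visible of it) and "rect" ([left, top, width, height] in pixels, round what is visible of it).
The state is a dict: "t": time; "q": joint angles; "dq": joint speeds; "joint_efforts": joint torques, N m; "position": TCP position; "eef_rot": TCP orientation; "ft_force": force on the tool from outside, world axes, zero at the start; "ft_torque": the same for the moment, N m; "finger_gap": opening from 0.0 (shut) to 1.0 (fully open).
Only numpy, scipy, OpenCV 4.12 (cv2) and the standard library are available. Lean on these libraries where they do the work, as an engineer would, in place of code of your own. Each camera call takes 0.05 s, during which the arm holds its last target. There are 200 camera calls.

## Working session

There is one attempt and no reset: what is moved stays moved. The work goes in short steps, Python scripts to look and compute and a tool call to move; the robot and the scene stay as the last step left them, time stands still between calls to the robot, and variables do not carry over. Pictures are saved under pics/ and viewed, about 8 in all and at most 12, crops included, and the job is handed in when it is done.

Besides the shell and the picture viewer there is one more tool, called after "Call:" as a command line: name --argument value ..., lists and objects as JSON in quotes. apply_moves: Moves the arm, as the interface text tells. Its arguments: {"type":"object","properties":{"steps":{"type":"array"},"squeeze":{"type":"number"}},"required":["steps"]}

```bash
mkdir -p pics; cat > h.py <<'E'
import numpy as np, cv2
from bench import manip
from scipy.spatial.transform import Rotation as R
def T_tool(s):
    T=np.eye(4);T[:3,:3]=R.from_quat(s['eef_rot']).as_matrix();T[:3,3]=s['position'];return T
def cam(n):
    s=manip.state();c=manip.camera(n)
    c['T']=c['cam_to_world'] if n!='wrist' else T_tool(s)@c['tool_from_camera']
    return c
def rays(c,uv):
    p=cv2.undistortPoints(np.array(uv,float).reshape(-1,1,2),c['intrinsics'],np.array(c['D'],float)).reshape(-1,2)
    return np.c_[p,np.ones(len(p))]
def at_z(c,uv,z):
    d=rays(c,uv)@np.array(c['T'])[:3,:3].T;o=np.array(c['T'])[:3,3]
    return o+d*((z-o[2])/d[:,2])[:,None]
def by_depth(c,uv):
    uv=np.array(uv).reshape(-1,2);z=c['range_z'][uv[:,1].astype(int),uv[:,0].astype(int)]
    P=rays(c,uv)*z[:,None];P=P[z>0];T=np.array(c['T'])
    return P@T[:3,:3].T+T[:3,3]
def mask_pts(c,m):
    v,u=np.nonzero(m);return by_depth(c,np.c_[u,v])
def save(c,f,crop=None,scale=1):
    im=c['image'][...,::-1]
    if crop: x,y,w,h=crop;im=im[y:y+h,x:x+w]
    cv2.imwrite(f,cv2.resize(im,None,fx=scale,fy=scale,interpolation=cv2.INTER_CUBIC))
E
python3 - <<'E'
from h import *
np.set_printoptions(precision=1,suppress=True)
s=manip.state();print(s)
c=cam('top');save(c,'pics/top.png');print(c['intrinsics'],c['T'])
for t in ['gauge','plate','fence','bezel','carrier','heat_block','wire_spool','waffle_tray','flux_bottle','zero_mark','needle_tip']:
    for r in manip.regions_of('top',t)[:3]:
        P=mask_pts(c,r['mask'])
        print(t,round(r['conf'],2),r['rect'],len(P), P.min(0) if len(P) else'',P.max(0)if len(P) else'',np.median(P,0) if len(P) else '')
E
```

```text
{'t': 0.0, 'q': array([-1.5,  0.1,  0.1,  1.6, -0. ,  1.4]), 'dq': array([0., 0., 0., 0., 0., 0.]), 'joint_efforts': array([ -0. , -55.7,  50.4,   0. ,  -0. ,  -0. ]), 'position': array([ 171.5, -574.9,  403.9]), 'eef_rot': array([ 0.7,  0.1, -0.7,  0.1]), 'ft_force': array([ 0.1, -0.4,  0. ]), 'ft_torque': array([-0., -0., -0.]), 'finger_gap': 0.9981310294496563}
[[537.4   0.  311.1]
 [  0.  537.4 239.5]
 [  0.    0.    1. ]] [[  -0.    -1.     0.1  433.7]
 [  -1.     0.     0.   -89.2]
 [  -0.    -0.1   -1.  1122.2]
 [   0.     0.     0.     1. ]]
gauge 0.7 [214.2, 167.4, 60.0, 122.3] 6133 [493.   -4.8  -4.5] [737.8 119.9  97.6] [615.3  52.6  15.7]
plate 0.81 [213.1, 170.1, 62.6, 121.0] 4675 [493.   -5.   -5.4] [744.4 119.9  91.9] [585.6  48.5  14.8]
fence 0.45 [218.8, 187.8, 44.2, 9.2] 208 [667.2  11.7  11.9] [700.7 107.7  89.6] [687.4  36.   28.2]
bezel 0.81 [221.0, 190.1, 31.8, 33.0] 763 [621.1  29.3   9.9] [690.   99.5  97.6] [650.3  56.8  91.2]
bezel 0.37 [440.9, 193.4, 22.4, 23.8] 296 [ 641.6 -400.     0.2] [ 685.1 -365.9   66.8] [ 655.3 -379.3   39.9]
carrier 0.9 [384.2, 244
[... 630 characters left out ...]
98.4 -105.6   27.2]
waffle_tray 0.66 [360.6, 159.6, 27.9, 28.0] 681 [ 701.9 -258.    -3.8] [ 763.4 -200.6   16.5] [ 733.2 -229.2    7.7]
flux_bottle 0.7 [442.8, 194.9, 18.5, 22.7] 270 [ 641.8 -399.     4.4] [ 674.7 -365.9   66.8] [ 654.9 -377.8   40. ]
flux_bottle 0.24 [382.9, 244.1, 37.2, 46.5] 949 [ 482.2 -309.1   -2.7] [ 577.8 -234.8   22.3] [ 529.  -272.9    8. ]
zero_mark 0.59 [223.1, 192.3, 30.1, 28.0] 706 [621.1  29.3   9.9] [688.8  84.2  97.6] [649.6  56.8  91.3]
zero_mark 0.35 [310.8, 172.8, 17.0, 28.4] 395 [ 678.6 -129.4   -4.1] [723.2 -86.2  33.2] [ 698.3 -107.3   27. ]
needle_tip 0.49 [311.1, 177.4, 16.2, 21.5] 340 [ 678.8 -126.7   -2. ] [721.4 -88.3  33.2] [ 697.4 -107.3   27.1]
```

View pics/top.png

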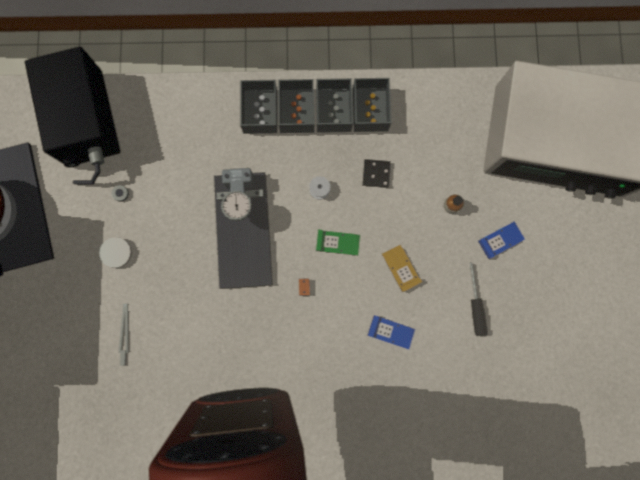

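The top view shows the gauge at left (dial at px 237,206), the brass carrier at px (402,268) between green and blue look-alikes, and the heat block at px (305,287).

```bash
cat >> h.py <<'E'
def rect_fit(P,lo,hi):
    Q=P[(P[:,2]>lo)&(P[:,2]<hi)][:,:2].astype(np.float32);return cv2.minAreaRect(Q),len(Q)
def yawR(yaw):  # tool x down, tool y at world angle yaw
    x=np.array([0,0,-1.]);y=np.array([np.cos(yaw),np.sin(yaw),0]);return np.c_[x,y,np.cross(x,y)]
def plan(pos,M):
    s=manip.state();C=R.from_quat(s['eef_rot']).as_matrix()
    d=C.T@(np.array(pos)-s['position'])/10;r=R.from_matrix(C.T@M).as_rotvec()
    print('shift cm',np.round(d,3),'turn',np.round(r,4),'rows~',np.ceil(max(np.linalg.norm(d)/4.17,np.linalg.norm(r)/.125)))
E
python3 - <<'E'
from h import *
np.set_printoptions(precision=2,suppress=True)
s=manip.state();C=R.from_quat(s['eef_rot']).as_matrix();print(C)
c=cam('top')
m=manip.regions_of('top','plate')[0]['mask'];P=mask_pts(c,m);print('plate',rect_fit(P,10,20))
m=manip.regions_of('top','bezel')[0]['mask'];P=mask_pts(c,m);print('bezel',rect_fit(P,84,100))
for r in manip.regions_of('top','carrier')[:3]:
    P=mask_pts(c,r['mask'])
    if abs(np.median(P[:,0])-529)<15: print('car',rect_fit(P,4,30),rect_fit(P,14,30))
save(c,'pics/crop.png',(200,150,250,160),3)
plan([600,50,420],yawR(np.pi/2));plan([600,50,420],yawR(-np.pi/2));plan([600,50,420],yawR(0))
E
```

```text
[[ 0.    0.29 -0.96]
 [-0.   -0.96 -0.29]
 [-1.    0.    0.  ]]
plate (((615.4379272460938, 55.994876861572266), (240.08726501464844, 110.58295440673828), 3.115017890930176), 4412)
bezel (((650.275634765625, 56.76816177368164), (56.7669792175293, 55.226707458496094), 5.970767021179199), 638)
car (((529.8204345703125, -273.7791748046875), (89.51435852050781, 45.92620086669922), 26.131956100463867), 846) (((508.027587890625, -283.9078369140625), (40.98816680908203, 44.227928161621094), 25.41887664794922), 104)
shift cm [ -1.53 -47.65 -58.92] turn [-2.85  0.    0.  ] rows~ 23.0
shift cm [ -1.53 -47.65 -58.92] turn [ 0.29  0.   -0.  ] rows~ 19.0
shift cm [ -1.53 -47.65 -58.92] turn [-1.28  0.   -0.  ] rows~ 19.0
```

View pics/crop.png

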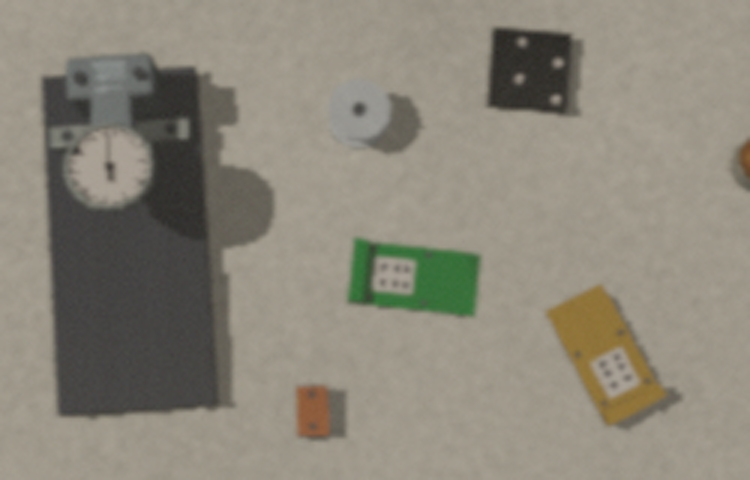

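```bash
python3 - <<'E'
from h import *
np.set_printoptions(precision=2,suppress=True)
print(cam('wrist')['tool_from_camera'])
plan([630,57,400],yawR(np.pi/2+.054))
E
```

```text
[[ -0.    -0.27   0.96  32.78]
 [  1.    -0.     0.    -0.58]
 [  0.     0.96   0.27 -67.58]
 [  0.     0.     0.     1.  ]]
shift cm [  0.47 -47.46 -62.  ] turn [-2.91  0.    0.  ] rows~ 24.0
```

Call:
apply_moves --steps '[[1, [0.2, -16, -20], [-1.0, 0, 0]], [1, [0.2, -16, -20], [-1.0, 0, 0]], [1, [0.2, -16, -20], [-1.0, 0, 0]], [1, [0.2, -16, -20], [-1.0, 0, 0]], [1, [0.2, -20, -30], [-1.0, 0, 0]], [1, [0.3, -32, -41], [-2.0, 0, 0]], [1, [0.3, -32, -41], [-2.0, 0, 0]], [1, [0.3, -47.5, -62], [-2.0, 0, 0]], [1, [0.5, -47.5, -62], [-2.9, 0, 0]], [1, [0.5, -47.5, -62], [-2.91, 0, 0]], [1, [0.5, -47.5, -62], [-2.91, 0, 0]], [1, [0.5, -47.5, -62], [-2.91, 0, 0]], [1, [0.5, -47.5, -62], [-2.91, 0, 0]], [1, [0.5, -47.5, -62], [-2.91, 0, 0]], [1, [0.5, -47.5, -62], [-2.91, 0, 0]], [1, [0.5, -47.5, -62], [-2.91, 0, 0]], [1, [0.5, -47.5, -62], [-2.91, 0, 0]], [1, [0.5, -47.5, -62], [-2.91, 0, 0]], [1, [0.5, -47.5, -62], [-2.91, 0, 0]], [1, [0.5, -47.5, -62], [-2.91, 0, 0]]]'

```text
t: 2.52
position: [631.7, 61.9, 398.2]
eef_rot: [0.121, 0.697, -0.12, 0.696]
ft_force: [-0.4, -1.2, -0.8]
finger_gap: 1.003
```

```bash
python3 - <<'E'
from h import *
plan([630,57,400],yawR(np.pi/2+.054));print(manip.state()['q'])
E
```

```text
shift cm [-0.182 -0.516  0.   ] turn [-0.3953 -0.0009 -0.0012] rows~ 4.0
[-1.08256089e-01  2.11358274e-01  2.02977799e-01  1.56330477e+00
  1.24666653e-03  2.33091133e-01]
```

Call:
apply_moves --steps '[[1, [-0.18, -0.52, 0], [-0.395, 0, 0]], [1, [-0.18, -0.52, 0], [-0.395, 0, 0]], [1, [-0.18, -0.52, 0], [-0.395, 0, 0]], [1, [-0.18, -0.52, 0], [-0.395, 0, 0]], [1, [-0.18, -0.52, 0], [-0.395, 0, 0]], [1, [-0.18, -0.52, 0], [-0.395, 0, 0]]]'

```text
t: 3.02
position: [630.0, 57.0, 399.9]
eef_rot: [-0.018, 0.707, 0.019, 0.707]
ft_force: [0.4, -0.5, -0.6]
finger_gap: 1.004
```

```bash
python3 - <<'E'
from h import *
np.set_printoptions(precision=3,suppress=True)
c=cam('wrist');print(manip.state()['position'])
cv2.imwrite('pics/w1.png',c['image'][...,::-1])
for t in ['bezel','zero_mark','needle_tip','fence','plate']:
    for r in manip.regions_of('wrist',t)[:2]:
        P=mask_pts(c,r['mask']);print(t,r['conf'],r['rect'],np.median(P,0),P.min(0),P.max(0), rect_fit(P,85,100) if t=='bezel' else '')
for t in ['zero_mark','needle_tip']: print(t,manip.look_for('wrist',t)[:2])
E
```

```text
[629.989  56.959 399.919]
bezel 0.81 [286.2, 220.7, 75.6, 66.6] [650.198  58.991  89.453] [622.641  24.487  11.419] [692.562  97.32   93.892] (((651.0076293945312, 58.757110595703125), (57.311805725097656, 57.368473052978516), 47.76403045654297), 3604)
bezel 0.39 [319.7, 248.5, 5.0, 11.7] [650.211  58.594  90.971] [642.396  56.889  88.537] [655.256  61.143  92.059] (((648.8037109375, 58.86363220214844), (12.877217292785645, 4.1619343757629395), 3.1704463958740234), 58)
zero_mark 0.71 [288.5, 219.9, 68.1, 70.8] [650.09   58.748  89.448] [622.641  29.916  12.755] [703.985  96.825  93.892] 
needle_tip 0.59 [315.4, 245.5, 10.5, 34.3] [652.638  59.205  90.753] [642.396  56.889  88.202] [671.365  61.191  92.41 ] 
needle_tip 0.58 [549.6, 138.9, 71.7, 63.9] [571.787 317.752  13.743] [539.533 288.455  -2.986] [605.921 353.057  16.431] 
fence 0.85 [274.8, 260.2, 92.5, 20.2] [687.726  87.169  26.942] [657.825  13.328  12.968] [697.882 108.682  89.834] 
plate 0.87 [264.0, 71.3, 115.9, 239.3] [575.807  54.     13.078] [494.642  -4.418  -3.021] [742.083 118.42   61.76 ] 
plate 0.63 [579.9, 1.2, 24.4, 55.6] [441.001 300.028   1.137] [419.451 292.998  -3.664] [466.718 307.519   3.74 ] 
zero_mark [{'rect': [286.8, 220.7, 69.7, 71.6], 'conf': 0.77}]
needle_tip [{'rect': [317.6, 249.0, 9.3, 12.3], 'conf': 0.39}]
```

View pics/w1.png

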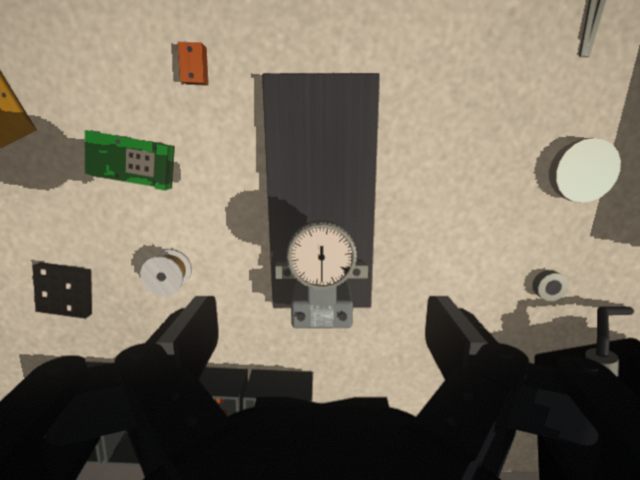

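```bash
cat >> h.py <<'E'
def rectify(c,ctr,z,half,n=500,yaw=0.):
    # image: up=+x(rotated by yaw), left=+y
    g=(np.arange(n)-n/2+.5)*(2*half/n);vv,uu=np.meshgrid(g,g,indexing='ij')
    lx,ly=-vv,-uu;X=ctr[0]+lx*np.cos(yaw)-ly*np.sin(yaw);Y=ctr[1]+lx*np.sin(yaw)+ly*np.cos(yaw)
    P=np.c_[X.ravel(),Y.ravel(),np.full(X.size,float(z))];Ti=np.linalg.inv(np.array(c['T']))
    q=P@Ti[:3,:3].T+Ti[:3,3]
    uv,_=cv2.projectPoints(q,np.zeros(3),np.zeros(3),c['intrinsics'],np.array(c['D'],float))
    m=uv.reshape(n,n,2).astype(np.float32)
    return cv2.remap(c['image'],m[...,0],m[...,1],cv2.INTER_CUBIC)[...,::-1]
E
python3 - <<'E'
from h import *
np.set_printoptions(precision=3,suppress=True)
c=cam('wrist')
m=manip.regions_of('wrist','plate')[0]['mask'];P=mask_pts(c,m);print('plate',rect_fit(P,9,18))
m=manip.regions_of('wrist','bezel')[0]['mask'];P=mask_pts(c,m);P=P[P[:,2]>87];print(cv2.minEnclosingCircle(P[:,:2].astype(np.float32)))
im=rectify(c,(651,58.8),91.5,32);cv2.imwrite('pics/dial1.png',im)
# angular profile of darkness on ring 18.5..22.5
g=im.mean(2);a=np.arange(-180,180,2)
for r in (15,19.5,21):
  pr=[np.mean([g[int(250-rr*np.cos(np.radians(t))*500/64),int(250-rr*np.sin(np.radians(t))*500/64)] for rr in np.arange(r-1,r+1.1,.5)]) for t in a]
  o=np.argsort(pr)[:8];print(r,[(int(a[i]),int(pr[i])) for i in o])
E
```

```text
plate (((617.127197265625, 57.08955383300781), (240.42807006835938, 110.09771728515625), 3.1957271099090576), 19732)
((651.6848754882812, 59.20930480957031), 29.38732147216797)
15 [(4, 94), (2, 98), (6, 126), (0, 148), (8, 168), (-2, 180), (-4, 189), (-38, 191)]
19.5 [(64, 92), (4, 97), (2, 102), (62, 119), (66, 124), (6, 144), (-152, 151), (-116, 154)]
21 [(64, 52), (62, 83), (66, 88), (4, 107), (2, 113), (172, 119), (-152, 120), (28, 123)]
```

View pics/dial1.png

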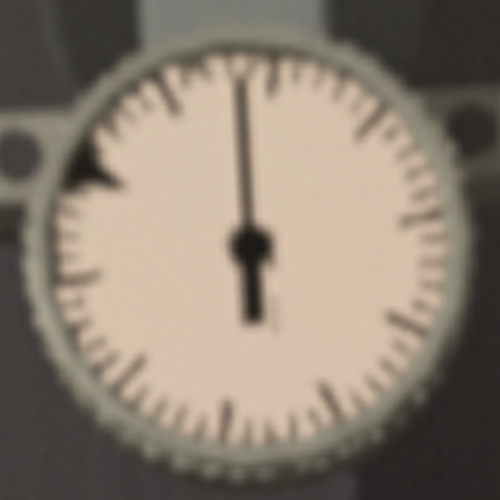

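```bash
python3 - <<'E'
from h import *
plan([651.3,59,400],yawR(np.pi/2+.054));plan([651.3,59,245],yawR(np.pi/2+.054))
E
```

```text
shift cm [-0.006  0.09   2.138] turn [-0.0005 -0.0007 -0.0014] rows~ 1.0
shift cm [15.494  0.068  2.149] turn [-0.0005 -0.0007 -0.0014] rows~ 4.0
```

Call:
apply_moves --steps '[[1, [0, 0.08, 2.14], [0, 0, 0]], [1, [4, 0.08, 2.14], [0, 0, 0]], [1, [7, 0.08, 2.14], [0, 0, 0]], [1, [10, 0.08, 2.14], [0, 0, 0]], [1, [13, 0.08, 2.14], [0, 0, 0]], [1, [14.5, 0.08, 2.14], [0, 0, 0]], [1, [15.5, 0.08, 2.14], [0, 0, 0]], [1, [15.5, 0.08, 2.14], [0, 0, 0]], [0.9, [15.5, 0.08, 2.14], [0, 0, 0]], [0.8, [15.5, 0.08, 2.14], [0, 0, 0]], [0.7, [15.5, 0.08, 2.14], [0, 0, 0]], [0.6, [15.5, 0.08, 2.14], [0, 0, 0]], [0.5, [15.5, 0.08, 2.14], [0, 0, 0]], [0.5, [15.5, 0.08, 2.14], [0, 0, 0]], [0.5, [15.5, 0.08, 2.14], [0, 0, 0]]]' --squeeze 20

```text
t: 4.82
position: [651.9, 58.6, 247.2]
eef_rot: [-0.019, 0.706, 0.019, 0.708]
ft_force: [-1.7, -3.5, 7.4]
finger_gap: 0.668
```

Call:
apply_moves --steps '[[0.5, [0, 0, 0], [0.1, 0, 0]], [0.5, [0, 0, 0], [0.2, 0, 0]], [0.5, [0, 0, 0], [0.3, 0, 0]], [0.5, [0, 0, 0], [0.4, 0, 0]], [0.5, [0, 0, 0], [0.5, 0, 0]], [0.5, [0, 0, 0], [0.6, 0, 0]], [0.5, [0, 0, 0], [0.7, 0, 0]], [0.5, [0, 0, 0], [0.8, 0, 0]], [0.5, [0, 0, 0], [0.9, 0, 0]], [0.5, [0, 0, 0], [1.0, 0, 0]], [0.5, [0, 0, 0], [1.06, 0, 0]], [0.5, [0, 0, 0], [1.063, 0, 0]], [0.5, [0, 0, 0], [1.063, 0, 0]]]'

```text
t: 5.9
position: [652.0, 58.7, 247.4]
eef_rot: [0.342, 0.618, -0.341, 0.62]
ft_force: [1.0, 0.7, -2.3]
finger_gap: 0.666
```

```bash
cat >> h.py <<'E'
def dial(c,ctr,f=None):
    im=rectify(c,ctr,91.5,32)
    if f: cv2.imwrite(f,im)
    g=im.mean(2);a=np.arange(-180,180,.5)
    for r in (12,15,19.5,21):
        pr=np.array([np.mean([g[int(250-rr*np.cos(np.radians(t))*500/64),int(250-rr*np.sin(np.radians(t))*500/64)] for rr in np.arange(r-1,r+1.1,.5)]) for t in a])
        w=np.clip(np.median(pr)*.75-pr,0,None)*(abs(a)<120);n,l=cv2.connectedComponents((w>0).astype(np.uint8).reshape(1,-1))
        print(r,[(round(float((a*w)[l[0]==i].sum()/w[l[0]==i].sum()),1),int(w[l[0]==i].sum())) for i in range(1,n) if w[l[0]==i].sum()>150])
E
python3 - <<'E'
from h import *
s=manip.state();print(s['position'],s['ft_force'],s['ft_torque'],s['q'],s['finger_gap'])
c=cam('wrist');dial(c,(651.3,59))
E
```

```text
[651.95241644  58.70294303 247.36949028] [ 0.99061873  0.68040072 -2.33179191] [-0.03273261  0.17703375 -0.05651117] [-1.09542148e-01  2.95822208e-01  2.61757189e-02  1.29872253e+00
  1.89529381e-04  8.98363640e-01] 0.666042909406712
12 [(5.1, 1135)]
15 [(-30.2, 6975)]
19.5 [(-105.1, 236), (-25.8, 11655)]
21 [(-105.0, 244), (-23.2, 10759)]
```

Call:
apply_moves --steps '[[0.75, [0, 0, 0], [0, 0, 0]], [0.85, [0, 0, 0], [0, 0, 0]], [1, [0, 0, 0], [0, 0, 0]], [1, [0, 0, 0], [0, 0, 0]], [1, [-2, 0, 0], [0, 0, 0]], [1, [-5, 0, 0], [0, 0, 0]], [1, [-9, 0, 0], [0, 0, 0]], [1, [-12, 0, 0], [0, 0, 0]], [1, [-12, 0, -2], [0, 0, 0]], [1, [-12, 0, -2], [0, 0, 0]]]'

```text
t: 6.78
position: [640.7, 77.2, 370.6]
eef_rot: [0.342, 0.617, -0.34, 0.622]
ft_force: [0.3, 0.7, 0.2]
finger_gap: 0.999
```

```bash
python3 - <<'E'
from h import *
s=manip.state();print(s['position'])
c=cam('wrist')
m=manip.regions_of('wrist','bezel')[0]['mask'];P=mask_pts(c,m);P=P[P[:,2]>87];k,_=cv2.minEnclosingCircle(P[:,:2].astype(np.float32));print(k)
dial(c,k,'pics/dial2.png')
m=manip.regions_of('wrist','plate')[0]['mask'];P=mask_pts(c,m);print('plate',rect_fit(P,9,18))
E
```

```text
[640.72497223  77.24931639 370.64285137]
(651.7694702148438, 58.69660568237305)
12 [(5.0, 687)]
15 [(4.6, 579)]
19.5 [(5.4, 665)]
21 [(5.4, 1070)]
plate (((616.7421875, 56.75249481201172), (239.8605194091797, 110.25785064697266), 3.220207452774048), 20869)
```

View pics/dial2.png

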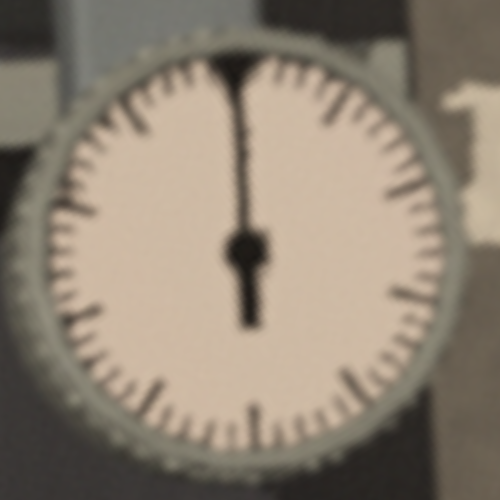

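The zero mark (px 235,68) now sits exactly on the needle tip (px 238,75), so the dial is set. Next is the carrier.

```bash
python3 - <<'E'
from h import *
np.set_printoptions(precision=1,suppress=True)
plan([526,-276,340],yawR(.456+np.pi/2))
c=cam('wrist')
# finger points in tool frame
T=np.array(c['tool_from_camera']);c['T']=T;v,u=np.mgrid[0:480:1,0:640:1];P=by_depth(c,np.c_[u.ravel(),v.ravel()])
P=P[(P[:,0]<200)&(abs(P[:,1])<70)&(abs(P[:,2])<30)&(P[:,0]>120)];print(len(P))
for sgn in(-1,1):
    Q=P[P[:,1]*sgn>0];print(Q[:,0].max(),np.percentile(Q[:,0],[90,99]),Q[:,1].min(),Q[:,1].max(),Q[Q[:,0]>Q[:,0].max()-4].mean(0))
E
```

```text
shift cm [  2.7 -28.5  23.6] turn [-1.5  0.  -0. ] rows~ 12.0
7086
162.58962640759125 [154.9 161. ] -62.25945156194122 -42.243773691789045 [160.2 -43.1  -0.5]
162.54258832037746 [155.1 161.1] 41.90643312920622 63.44181766907337 [160.2  42.7  -0.4]
```

Call:
apply_moves --steps '[[0.55, [0, -3, 2.5], [-0.1, 0, 0]], [0.55, [0, -6, 5], [-0.2, 0, 0]], [0.55, [1, -9, 7.5], [-0.4, 0, 0]], [0.55, [1, -12, 10], [-0.5, 0, 0]], [0.55, [1.5, -15, 12.5], [-0.65, 0, 0]], [0.55, [2, -18, 15], [-0.8, 0, 0]], [0.55, [2, -21, 17.5], [-0.95, 0, 0]], [0.55, [2.5, -24, 20], [-1.1, 0, 0]], [0.55, [2.7, -27, 22], [-1.2, 0, 0]], [0.55, [2.7, -28.5, 23.6], [-1.35, 0, 0]], [0.55, [2.7, -28.5, 23.6], [-1.47, 0, 0]], [0.55, [2.7, -28.5, 23.6], [-1.47, 0, 0]], [0.55, [2.7, -28.5, 23.6], [-1.47, 0, 0]], [0.55, [2.7, -28.5, 23.6], [-1.47, 0, 0]], [0.55, [2.7, -28.5, 23.6], [-1.47, 0, 0]], [0.55, [2.7, -28.5, 23.6], [-1.47, 0, 0]]]'

```text
t: 8.32
position: [525.9, -276.5, 338.6]
eef_rot: [-0.161, 0.688, 0.161, 0.689]
ft_force: [-0.1, -0.2, 0.2]
finger_gap: 0.549
```

```bash
cat >> h.py <<'E'
def fingers(c):
    c=dict(c);c['T']=c['tool_from_camera'];v,u=np.mgrid[0:480:1,0:640:1];P=by_depth(c,np.c_[u.ravel(),v.ravel()])
    P=P[(P[:,0]<176)&(abs(P[:,1])<70)&(abs(P[:,2])<30)&(P[:,0]>130)]
    for s in(-1,1):
        Q=P[P[:,1]*s>0]*[1,s,1];print('finger',s,'tip',np.percentile(Q[:,0],99.5),'inner',np.percentile(Q[:,1],2))
E
python3 - <<'E'
from h import *
np.set_printoptions(precision=2,suppress=True)
s=manip.state();print(s['position'],s['finger_gap'],s['q'])
c=cam('wrist');cv2.imwrite('pics/w2.png',c['image'][...,::-1]);fingers(c)
for r in manip.regions_of('wrist','carrier')[:3]:
    P=mask_pts(c,r['mask']);print(r['conf'],r['rect'],rect_fit(P,3,30),rect_fit(P,14,30),np.median(P,0))
plan([530,-274,340],yawR(.456+np.pi/2))
E
```

```text
[ 525.93 -276.45  338.63] 0.5490599083498919 [-0.7   0.08 -0.04  1.44  0.   -1.16]
finger -1 tip 171.87288826304842 inner 22.671393034071688
finger 1 tip 172.05279299716133 inner 23.952729464801468
0.92 [364.3, 39.2, 118.9, 124.3] (((400.2207336425781, -245.32440185546875), (85.67778015136719, 44.483028411865234), 70.49340057373047), 6211) (((412.74609375, -209.92083740234375), (10.575701713562012, 44.40234375), 70.62364959716797), 734) [ 399.72 -247.61    6.25]
0.67 [16.0, 155.7, 114.2, 56.0] (((585.494873046875, -482.5420837402344), (44.191680908203125, 84.39332580566406), 27.020431518554688), 4884) (((569.1742553710938, -450.520263671875), (44.122581481933594, 11.362651824951172), 27.541824340820312), 729) [ 583.91 -481.54    6.34]
0.6 [365.9, 320.7, 96.8, 23.7] (((576.1145629882812, -145.3042755126953), (23.085636138916016, 89.80569458007812), 21.837305068969727), 198) (((0.0, 0.0), (0.0, 0.0), 0.0), 0) [ 569.44 -129.72    4.88]
shift cm [-0.11  0.03  0.46] turn [0.01 0.   0.  ] rows~ 1.0
```

View pics/w2.png

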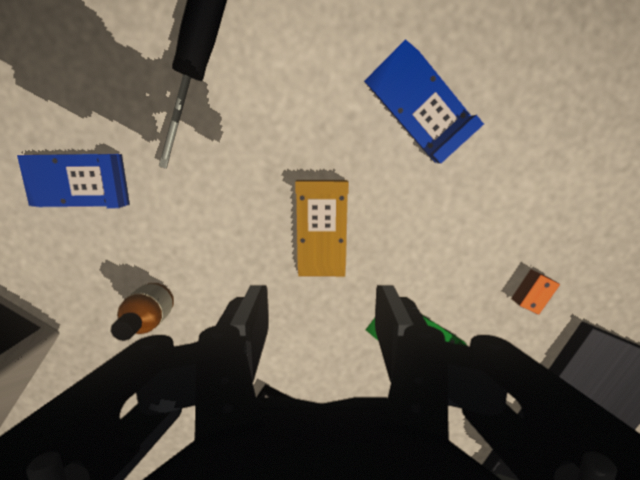

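```bash
cat >> h.py <<'E'
def brass(c,zlo,zhi):
    h=cv2.cvtColor(c['image'],cv2.COLOR_RGB2HSV);m=cv2.inRange(h,(14,120,60),(32,255,255))
    n,l,st,ce=cv2.connectedComponentsWithStats(m)
    i=1+np.argmax(st[1:,4]);m=(l==i).astype(np.uint8);k,_=cv2.findContours(m,0,2);m=cv2.drawContours(m*0,k,-1,1,-1)
    print('brass px',st[i],ce[i]);P=mask_pts(c,m);return P
E
python3 - <<'E'
from h import *
np.set_printoptions(precision=2,suppress=True)
c=cam('wrist');P=brass(c,0,0);print(rect_fit(P,2.5,30),rect_fit(P,5.5,12),rect_fit(P,14,30),np.median(P,0))
E
```

```text
brass px [ 295  180   54   96 3863] [321.13 229.57]
(((528.871337890625, -274.15020751953125), (84.61038208007812, 43.7409553527832), 26.083152770996094), 4503) (((526.60400390625, -275.3644104003906), (79.3263931274414, 43.55231857299805), 26.08411407470703), 2892) (((495.3384704589844, -290.3443298339844), (10.005914688110352, 43.093605041503906), 25.90386390686035), 645) [ 527.25 -274.86    6.22]
```

```bash
python3 - <<'E'
from h import *
plan([522.3,-277.3,175],yawR(.455+np.pi/2))
E
```

```text
shift cm [16.4    0.084 -0.393] turn [0.0065 0.0007 0.0004] rows~ 4.0
```

Call:
apply_moves --steps '[[1, [2, 0.08, -0.39], [0.006, 0, 0]], [1, [5, 0.08, -0.39], [0.006, 0, 0]], [1, [8, 0.08, -0.39], [0.006, 0, 0]], [1, [11, 0.08, -0.39], [0.006, 0, 0]], [1, [13, 0.08, -0.39], [0.006, 0, 0]], [1, [15, 0.08, -0.39], [0.006, 0, 0]], [1, [16.4, 0.08, -0.39], [0.006, 0, 0]], [1, [16.4, 0.08, -0.39], [0.006, 0, 0]], [0.8, [16.4, 0.08, -0.39], [0.006, 0, 0]], [0.65, [16.4, 0.08, -0.39], [0.006, 0, 0]], [0.55, [16.4, 0.08, -0.39], [0.006, 0, 0]], [0.4, [16.4, 0.08, -0.39], [0.006, 0, 0]], [0.4, [16.4, 0.08, -0.39], [0.006, 0, 0]], [0.4, [16.4, 0.08, -0.39], [0.006, 0, 0]], [0.4, [16.4, 0.08, -0.39], [0.006, 0, 0]]]' --squeeze 40

```text
t: 9.72
position: [522.9, -277.7, 176.9]
eef_rot: [-0.16, 0.688, 0.159, 0.69]
ft_force: [-1.7, 1.6, 5.6]
finger_gap: 0.492
```

Call:
apply_moves --steps '[[0.4, [-0.5, 0, 0], [0, 0, 0]], [0.4, [-2, 0, 0], [0, 0, 0]], [0.4, [-5, 0, 0], [0, 0, 0]], [0.4, [-8, 0, 0], [0, 0, 0]], [0.4, [-10, 0, 0], [0, 0, 0]], [0.4, [-12, 0, 0], [0, 0, 0]], [0.4, [-12, 0, 0], [0, 0, 0]]]'

```text
t: 10.3
position: [523.5, -278.3, 302.2]
eef_rot: [-0.162, 0.687, 0.157, 0.691]
ft_force: [0.9, 0.2, -2.6]
finger_gap: 0.493
```

```bash
python3 - <<'E'
from h import *
np.set_printoptions(precision=2,suppress=True)
s=manip.state();print(s['position'],s['finger_gap'],s['ft_force'])
c=cam('wrist');fingers(c);c['T']=c['tool_from_camera'];P=brass(c,0,0);P[:,0]*=-1
Q=P[(P[:,2]>-172)&(P[:,2]<-150)]
print(P.min(0),P.max(0),np.median(P,0));print(cv2.minAreaRect(P[:,1:0:-1].astype(np.float32)*0+P[:,[2,1]].astype(np.float32)) if 0 else '')
# top-plane fit: tool x vs z
B=P[(P[:,2]>-28)&(P[:,2]<28)] 
t=-np.median(P[:,0]);S=P[abs(-P[:,0]-t)<4];A=np.c_[S[:,1:],np.ones(len(S))];print('plane',np.linalg.lstsq(A,-S[:,0],rcond=None)[0],len(S))
print(cv2.minAreaRect(P[:,1:].astype(np.float32)))
cv2.imwrite('pics/w3.png',c['image'][...,::-1])
E
```

```text
[ 523.55 -278.3   302.24] 0.4928694124502837 [ 0.88  0.16 -2.57]
finger -1 tip 172.39603359333321 inner 0.7861896192359824
finger 1 tip 172.28613004898207 inner 0.46284263160278893
brass px [  264   224   115   178 13892] [321.24 312.79]
[-306.34  -42.85  -35.89] [-100.42   44.13  162.15] [-170.71    0.47   -0.4 ]

plane [ -0.     0.02 170.76] 13587
((6.239545822143555, 62.935020446777344), (85.99830627441406, 199.552734375), 9.405587196350098)
```

View pics/w3.png

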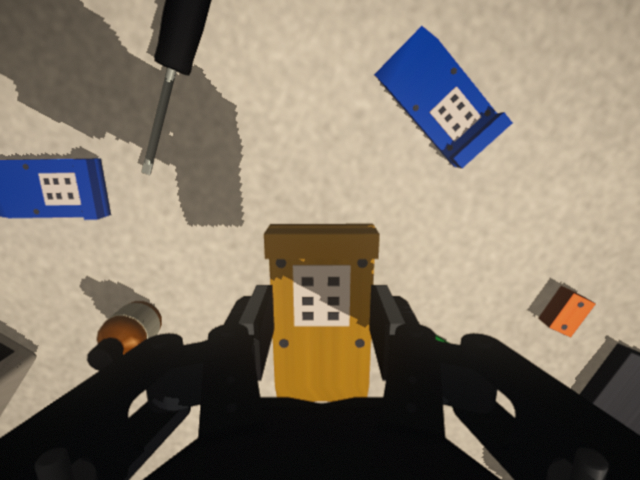

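```bash
python3 - <<'E'
from h import *
M=yawR(.0557+np.pi/2)
plan([542.3,52.6,302],M);plan([542.3,52.6,200],M)
E
```

```text
shift cm [-0.386 28.85  16.258] turn [0.3998 0.0048 0.0058] rows~ 8.0
shift cm [ 9.813 28.918 16.223] turn [0.3998 0.0048 0.0058] rows~ 9.0
```

Call:
apply_moves --steps '[[0.4, [-0.3, 2, 1.1], [0.03, 0, 0]], [0.4, [-0.3, 5, 2.8], [0.07, 0, 0]], [0.4, [-0.3, 8, 4.5], [0.11, 0, 0]], [0.4, [-0.3, 11, 6.2], [0.15, 0, 0]], [0.4, [-0.3, 14, 7.9], [0.19, 0, 0]], [0.4, [-0.3, 17, 9.6], [0.23, 0, 0]], [0.4, [-0.3, 20, 11.3], [0.27, 0, 0]], [0.4, [-0.3, 23, 13], [0.31, 0, 0]], [0.4, [-0.3, 26, 14.7], [0.35, 0, 0]], [0.4, [-0.3, 28, 15.8], [0.385, 0, 0]], [0.4, [-0.3, 28.87, 16.25], [0.4, 0.005, 0.006]], [0.4, [-0.3, 28.87, 16.25], [0.4, 0.005, 0.006]], [0.4, [2, 28.87, 16.25], [0.4, 0.005, 0.006]], [0.4, [5, 28.88, 16.24], [0.4, 0.005, 0.006]], [0.4, [8, 28.9, 16.23], [0.4, 0.005, 0.006]], [0.4, [9.8, 28.92, 16.22], [0.4, 0.005, 0.006]], [0.4, [9.8, 28.92, 16.22], [0.4, 0.005, 0.006]], [0.4, [9.8, 28.92, 16.22], [0.4, 0.005, 0.006]]]'

```text
t: 11.85
position: [541.3, 52.1, 198.6]
eef_rot: [-0.019, 0.708, 0.02, 0.706]
ft_force: [0.4, 0.3, -2.1]
finger_gap: 0.491
```

```bash
python3 - <<'E'
from h import *
np.set_printoptions(precision=3,suppress=True)
M=yawR(.0557+np.pi/2);s=manip.state();print(s['position'],s['ft_force'],s['finger_gap'])
plan([542.3,52.6,192],M)
E
```

```text
[541.348  52.109 198.624] [ 0.363  0.333 -2.102] 0.49131479001709616
shift cm [0.662 0.043 0.1  ] turn [-0.001 -0.004 -0.001] rows~ 1.0
```

Lower gently until contact, watching force.

Call:
apply_moves --steps '[[0.4, [0.2, 0.04, 0.1], [0, 0, 0]], [0.4, [0.4, 0.04, 0.1], [0, 0, 0]], [0.4, [0.55, 0.04, 0.1], [0, 0, 0]], [0.4, [0.65, 0.04, 0.1], [0, 0, 0]], [0.4, [0.65, 0.04, 0.1], [0, 0, 0]], [0.4, [0.65, 0.04, 0.1], [0, 0, 0]]]'

```text
t: 12.35
position: [542.4, 52.6, 192.5]
eef_rot: [-0.019, 0.708, 0.02, 0.706]
ft_force: [-0.1, 0.2, -3.1]
finger_gap: 0.488
```

Call:
apply_moves --steps '[[0.4, [0.1, 0, 0], [0, 0, 0]], [0.4, [0.15, 0, 0], [0, 0, 0]], [0.4, [0.15, 0, 0], [0, 0, 0]]]'

```text
t: 12.6
position: [542.7, 52.6, 191.9]
eef_rot: [-0.02, 0.708, 0.02, 0.706]
ft_force: [-2.4, 0.2, 5.7]
finger_gap: 0.491
```

Call:
apply_moves --steps '[[0.6, [0, 0, 0], [0, 0, 0]], [0.7, [0, 0, 0], [0, 0, 0]], [0.8, [0, 0, 0], [0, 0, 0]], [0.8, [0, 0, 0], [0, 0, 0]], [0.8, [-2, 0, 0], [0, 0, 0]], [0.8, [-5, 0, -1], [0, 0, 0]], [0.8, [-9, 0, -3], [0, 0, 0]], [0.8, [-13, 0, -5], [0, 0, 0]], [0.3, [-16, 0, -5], [0, 0, 0]], [0, [-18, 0, -5], [0, 0, 0]], [0, [-18, 0, -5], [0, 0, 0]], [0, [-18, 0, -5], [0, 0, 0]]]'

```text
t: 13.6
position: [493.5, 49.7, 373.3]
eef_rot: [-0.02, 0.707, 0.019, 0.707]
ft_force: [-0.5, -0.0, -1.3]
finger_gap: 0.232
```

```bash
cat >> h.py <<'E'
def local(p,g=(616.8,56.8),yaw=.0557):
    p=np.array(p)[...,:2]-g;a=np.array([[np.cos(yaw),-np.sin(yaw)],[np.sin(yaw),np.cos(yaw)]]);return p@a
def carrier_wall(c):
    P=brass(c,0,0);W=P[(P[:,2]>26)&(P[:,2]<40)];r,n=rect_fit(W,26,40);a,n2=rect_fit(P,17,40)
    print('wall',r,n,'local ctr',local(r[0]),'all',a)
E
python3 - <<'E'
from h import *
np.set_printoptions(precision=2,suppress=True)
s=manip.state();print(s['position'],s['finger_gap'],s['ft_force'])
c=cam('wrist');carrier_wall(c)
m=manip.regions_of('wrist','plate')[0]['mask'];P=mask_pts(c,m);r=rect_fit(P,9,18);print('plate',r)
m=manip.regions_of('wrist','bezel')[0]['mask'];P=mask_pts(c,m);P=P[P[:,2]>87];print(cv2.minEnclosingCircle(P[:,:2].astype(np.float32)))
cv2.imwrite('pics/w4.png',c['image'][...,::-1])
E
```

```text
[493.53  49.74 373.33] 0.2318616666865801 [-0.46 -0.01 -1.27]
brass px [ 297  232   50   85 3213] [321.42 275.81]
wall ((511.1790466308594, 51.07945251464844), (9.974101066589355, 43.408714294433594), 2.704063653945923) 543 local ctr [-105.78    0.17] all ((549.03271484375, 53.406272888183594), (86.02303314208984, 44.02806854248047), 3.3647758960723877)
plate (((494.7001647949219, -69.755615234375), (34.240760803222656, 22.662395477294922), 1.0663728713989258), 873)
((634.0393676757812, 57.7788200378418), 23.593914031982422)
```

View pics/w4.png

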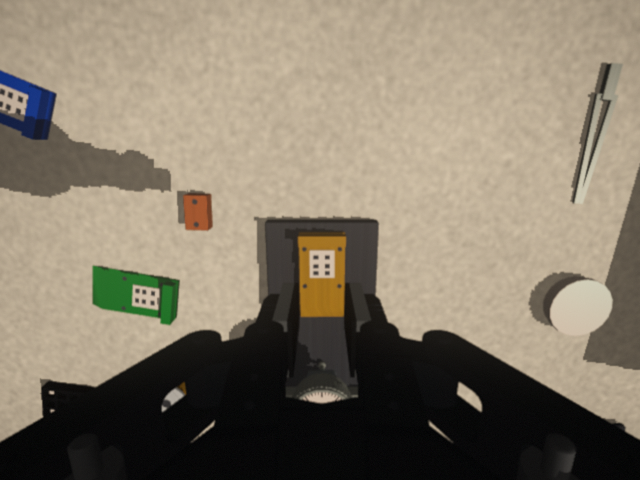

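```bash
cat >> h.py <<'E'
def tiltR(a,yaw=.0557):  # tool x = fwd*cos a - up*sin a ; y = left
    f=np.array([np.cos(yaw),np.sin(yaw),0]);x=f*np.cos(a)-np.array([0,0,np.sin(a)]);y=np.array([-np.sin(yaw),np.cos(yaw),0]);return np.c_[x,y,np.cross(x,y)]
def tip_plan(lx,ly,z,a,g=(616.8,56.8),yaw=.0557,L=173):
    M=tiltR(a,yaw);f=np.array([np.cos(yaw),np.sin(yaw),0]);l=np.array([-np.sin(yaw),np.cos(yaw),0])
    p=np.array([*g,0])+lx*f+ly*l+[0,0,z]-L*M[:,0];print('TCP',p.round(1));plan(p,M)
def tip_now(g=(616.8,56.8),L=173):
    s=manip.state();T=T_tool(s);t=T[:3,3]+L*T[:3,0];print('tip local',local(t).round(2),'z',t[2].round(2),'pitch',np.arcsin(-T[2,0]).round(3),'yaw',np.arctan2(T[1,0],T[0,0]).round(4),'F',s['ft_force'].round(1),'t',s['t'],'q',s['q'].round(2),'gap',s['finger_gap'])
E
python3 - <<'E'
from h import *
tip_now();tip_plan(-125,.2,110,np.pi/4)
E
```

```text
tip local [-1.2479e+02  7.0000e-02] z 197.53 pitch 1.566 yaw 3.0656 F [-0.5  0.  -0.6] t 13.75 q [-0.16 -0.22 -0.28  1.52 -0.   -0.22] gap 0.008680586794443066
TCP [369.8  43.2 232.3]
shift cm [ 1.3873e+01  1.1000e-02 -1.2269e+01] turn [-6.000e-04 -7.897e-01 -4.000e-04] rows~ 7.0
```

Call:
apply_moves --steps '[[0, [2, 0, -2], [0, -0.12, 0]], [0, [4, 0, -4], [0, -0.24, 0]], [0, [6, 0, -6], [0, -0.36, 0]], [0, [8, 0, -8], [0, -0.48, 0]], [0, [10, 0, -10], [0, -0.6, 0]], [0, [12, 0, -12], [0, -0.7, 0]], [0, [13.9, 0.01, -12.3], [0, -0.79, 0]], [0, [13.9, 0.01, -12.3], [0, -0.79, 0]], [0, [13.9, 0.01, -12.3], [0, -0.79, 0]], [0, [13.9, 0.01, -12.3], [0, -0.79, 0]]]'

```text
t: 14.58
position: [494.8, 53.1, 229.5]
eef_rot: [-0.011, 0.394, 0.026, 0.919]
ft_force: [-1.2, 0.4, -1.1]
finger_gap: 0.001
```

```bash
python3 - <<'E'
from h import *
tip_now();tip_plan(-125,.2,40,np.pi/4)
c=cam('wrist');carrier_wall(c)
E
```

```text
tip local [-2.74  3.29] z 104.27 pitch 0.81 yaw 0.0571 F [-1.2  0.4 -1.1] t 14.5833 q [-0.21 -0.84 -1.1   0.57  0.18 -0.19] gap 0.0007854522455270281
TCP [369.8  43.2 162.3]
shift cm [ -3.773  -0.294 -13.707] turn [-0.0004 -0.0244 -0.001 ] rows~ 4.0
brass px [  249     0   125   134 10303] [312.96981462  74.92623508]
wall ((0.0, 0.0), (0.0, 0.0), 0.0) 0 local ctr [-619.00556376  -22.37391404] all ((559.708251953125, 54.05518341064453), (63.014068603515625, 44.36137771606445), 3.3945024013519287)
```

```bash
cat > fk.py <<'E'
import numpy as np
from scipy.optimize import least_squares, brentq
D=[(.104,.097,1.564,171.464,-574.993,404.731),(.211358,.202978,1.563305,631.7,61.9,398.2),(.295822,.0261757,1.2987225,651.952,58.703,247.369),(.08,-.04,1.44,525.93,-276.45,338.63),(-.22,-.28,1.52,493.5,49.74,373.3),(-.84,-1.1,.57,494.8,53.1,229.5)]
D=np.array(D);w=np.array([1,1,1,.3,.3,.3])
def fk(P,q2,q3,p):
    R0,h,a,b1,b2,d=P;f=q2-q3
    return R0+a*np.sin(q2)+b1*np.cos(f)+b2*np.sin(f)+d*np.cos(p), h+a*np.cos(q2)-b1*np.sin(f)+b2*np.cos(f)-d*np.sin(p)
Rm=np.sqrt(D[:,3]**2+D[:,4]**2-129.6**2)
prior=np.array([0,200,400,400,0,100.])
def res(P):
    r,z=fk(P,D[:,0],D[:,1],D[:,2]+D[:,0]-D[:,1]);return np.r_[(r-Rm)*w,(z-D[:,5])*w,(P-prior)*.003]
s=least_squares(res,prior);P=s.x
if __name__=='__main__':
    np.set_printoptions(precision=1,suppress=True);print(P,s.fun[:12])
    def feas(lx,zt,p):
        x=616.8+lx-173*np.cos(p);y=56.8+lx*.0557-173*np.cos(p)*.0557;Rr=np.sqrt(x*x+y*y-129.6**2);z=zt+173*np.sin(p)
        o=least_squares(lambda q:np.array(fk(P,q[0],q[1],p))-[Rr,z],[-.3,-.6]);return np.r_[o.x,p-o.x[0]+o.x[1],np.abs(o.fun).max()]
    for lx,zt in [(-111,28),(-111,33),(-80,30),(-50,30),(-25,33)]:
        for deg in (45,55,65,75,85,90): print(lx,zt,deg,np.round(feas(lx,zt,np.radians(deg)),2))
E
python3 fk.py
```

```text
[  0.2 304.  333.6 550.9  46.6 273.8] [ 0.1 -0.2 -0.1  0.7 -0.4  0.1 -0.   0.1  0.   1.3 -1.2 -0.5]
-111 28 45 [-1.8 -1.7  0.9 43.7]
-111 28 55 [-1.3 -1.4  0.9  0. ]
-111 28 65 [-0.8 -1.1  0.9  0. ]
-111 28 75 [-0.5 -0.8  1.   0. ]
-111 28 85 [-0.2 -0.6  1.1  0. ]
-111 28 90 [-0.1 -0.5  1.2  0. ]
-111 33 45 [-1.8 -1.7  1.  42.2]
-111 33 55 [-1.3 -1.4  0.9  0. ]
-111 33 65 [-0.8 -1.1  0.9  0. ]
-111 33 75 [-0.5 -0.8  1.   0. ]
-111 33 85 [-0.2 -0.6  1.1  0. ]
-111 33 90 [-0.1 -0.5  1.2  0. ]
-80 30 45 [-1.8 -1.7  0.9 12.2]
-80 30 55 [-1.  -1.2  0.7  0. ]
-80 30 65 [-0.7 -1.   0.8  0. ]
-80 30 75 [-0.4 -0.8  0.9  0. ]
-80 30 85 [-0.1 -0.5  1.1  0. ]
-80 30 90 [-0.  -0.4  1.2  0. ]
-50 30 45 [-1.2 -1.4  0.6  0. ]
-50 30 55 [-0.8 -1.1  0.6  0. ]
-50 30 65 [-0.5 -0.9  0.8  0. ]
-50 30 75 [-0.3 -0.7  0.9  0. ]
-50 30 85 [-0.  -0.4  1.1  0. ]
-50 30 90 [ 0.1 -0.3  1.2  0. ]
-25 33 45 [-1.  -1.3  0.4  0. ]
-25 33 55 [-0.7 -1.1  0.6  0. ]
-25 33 65 [-0.4 -0.8  0.7  0. ]
-25 33 75 [-0.2 -0.6  0.9  0. ]
-25 33 85 [ 0.  -0.3  1.1  0. ]
-25 33 90 [ 0.1 -0.2  1.2  0. ]
```

```bash
python3 - <<'E'
from h import *
a=np.radians(70)
tip_now();tip_plan(-128,.2,70,a);tip_plan(-128,.2,23,a)
E
```

```text
tip local [-3.43  3.3 ] z 104.12 pitch 0.812 yaw 0.0571 F [ 0.5 -0.2 -0.2] t 14.6333 q [-0.21 -0.84 -1.1   0.57  0.18 -0.19] gap 0.00013185593900545605
TCP [429.9  46.6 232.6]
shift cm [-4.664 -0.29  -4.492] turn [-1.000e-04  4.099e-01 -1.000e-03] rows~ 4.0
TCP [429.9  46.6 185.6]
shift cm [-1.253 -0.295 -7.727] turn [-1.000e-04  4.099e-01 -1.000e-03] rows~ 4.0
```

Call:
apply_moves --steps '[[0, [-1.5, -0.1, -1], [0, 0.1, 0]], [0, [-3, -0.2, -2], [0, 0.2, 0]], [0, [-4.5, -0.3, -3.5], [0, 0.3, 0]], [0, [-4.67, -0.3, -4.5], [0, 0.41, -0.001]], [0, [-4.67, -0.3, -4.5], [0, 0.41, -0.001]], [0, [-4.67, -0.3, -4.5], [0, 0.41, -0.001]], [0, [-4.67, -0.3, -4.5], [0, 0.41, -0.001]]]'

```text
t: 15.22
position: [429.9, 46.6, 231.8]
eef_rot: [-0.016, 0.573, 0.023, 0.819]
ft_force: [-0.3, 0.6, 0.5]
finger_gap: -0.001
```

```bash
python3 - <<'E'
from h import *
np.set_printoptions(precision=2,suppress=True)
a=np.radians(70)
tip_now();tip_plan(-128,.2,23,a);tip_plan(-120,.2,23,a)
c=cam('wrist');carrier_wall(c);c=cam('top');P=brass(c,0,0);r=rect_fit(P,17,50);print(r,local(r[0][0]))
E
```

```text
tip local [-127.83    0.31] z 69.35 pitch 1.221 yaw 0.0573 F [-0.3  0.6  0.5] t 15.2167 q [-0.23 -0.75 -0.94  1.05  0.1  -0.27] gap -0.0007091004802198245
TCP [429.9  46.6 185.6]
shift cm [ 4.35 -0.   -1.58] turn [-0.  0. -0.] rows~ 2.0
TCP [437.9  47.  185.6]
shift cm [ 4.62 -0.   -0.83] turn [-0.  0. -0.] rows~ 2.0
brass px [ 281  259   80   47 2433] [320.02 275.72]
wall ((511.4820861816406, 51.208335876464844), (11.866442680358887, 43.99484634399414), 3.508298635482788) 1154 local ctr [-105.47    0.28] all ((520.845458984375, 51.8367919921875), (30.93090057373047, 44.38922119140625), 4.1449456214904785)
brass px [232 238  24  45 752] [243.32 258.35]
(((549.6435546875, 53.74916458129883), (89.46160125732422, 46.51487731933594), 2.997955083847046), 903) [-67.22   0.69]
```

Call:
apply_moves --steps '[[0, [1.5, 0, -0.55], [0, 0, 0]], [0, [3, 0, -1.09], [0, 0, 0]], [0, [4.35, 0, -1.58], [0, 0, 0]], [0, [4.35, 0, -1.58], [0, 0, 0]], [0, [4.49, 0, -1.2], [0, 0, 0]], [0, [4.59, 0, -0.92], [0, 0, 0]], [0, [4.69, 0, -0.64], [0, 0, 0]], [0, [4.79, 0, -0.36], [0, 0, 0]], [0, [4.9, 0, -0.07], [0, 0, 0]], [0, [5.03, 0, 0.3], [0, 0, 0]], [0, [5.17, 0, 0.68], [0, 0, 0]], [0, [5.31, 0, 1.05], [0, 0, 0]], [0, [5.44, 0, 1.43], [0, 0, 0]], [0, [5.58, 0, 1.8], [0, 0, 0]], [0, [5.72, 0, 2.18], [0, 0, 0]], [0, [5.72, 0, 2.18], [0, 0, 0]]]'

```text
t: 16.65
position: [470.5, 48.8, 186.1]
eef_rot: [-0.016, 0.573, 0.023, 0.819]
ft_force: [0.2, -0.6, 0.3]
finger_gap: -0.001
```

```bash
cat > chk.py <<'E'
from h import *
np.set_printoptions(precision=2,suppress=True)
tip_now();c=cam('wrist');carrier_wall(c);c=cam('top');P=brass(c,0,0);r=rect_fit(P,17,60);print(r,local(r[0][0]))
E
python3 chk.py
```

```text
tip local [-86.98   0.22] z 23.62 pitch 1.22 yaw 0.0563 F [ 0.2 -0.6  0.3] t 16.65 q [-0.2  -0.53 -0.88  0.88  0.09 -0.24] gap -0.0014307148665832863
brass px [314 377  16  27 359] [321.37 390.44]
wall ((0.0, 0.0), (0.0, 0.0), 0.0) 0 local ctr [-619.01  -22.37] all ((599.6830444335938, 56.683135986328125), (25.682586669921875, 7.5706868171691895), 2.5816948413848877)
brass px [231 223  24  44 742] [242.47 242.85]
(((581.979248046875, 54.3441162109375), (89.29085540771484, 45.523399353027344), 4.607909202575684), 887) [-34.9   -0.51]
```

Call:
apply_moves --steps '[[0, [0.1, 0, 0.28], [0, 0, 0]], [0, [0.21, 0, 0.56], [0, 0, 0]], [0, [0.31, 0, 0.85], [0, 0, 0]], [0, [0.41, 0, 1.13], [0, 0, 0]], [0, [0.51, 0, 1.41], [0, 0, 0]], [0, [0.62, 0, 1.69], [0, 0, 0]], [0, [0.72, 0, 1.97], [0, 0, 0]], [0, [0.82, 0, 2.26], [0, 0, 0]], [0, [0.92, 0, 2.54], [0, 0, 0]], [0, [1.03, 0, 2.82], [0, 0, 0]], [0, [1.13, 0, 3.1], [0, 0, 0]], [0, [1.23, 0, 3.38], [0, 0, 0]], [0, [1.33, 0, 3.67], [0, 0, 0]], [0, [1.44, 0, 3.95], [0, 0, 0]], [0, [1.54, 0, 4.23], [0, 0, 0]], [0, [1.54, 0, 4.23], [0, 0, 0]]]'

```text
t: 18.08
position: [515.5, 51.3, 186.2]
eef_rot: [-0.016, 0.572, 0.023, 0.819]
ft_force: [-0.4, -1.4, -0.3]
finger_gap: 0.004
```

```bash
sed -i "s/print(r,local(r\[0\]\[0\]))/print(r,local(r[0][0]));save(c,'pics\/t%d.png'%int(manip.state()['t']*10),(200,150,90,150),4)/" chk.py; python3 chk.py; ls pics
```

```text
tip local [-41.91   0.23] z 23.72 pitch 1.22 yaw 0.0564 F [-0.4 -1.4 -0.3] t 18.0833 q [-0.17 -0.35 -0.75  0.82  0.08 -0.22] gap 0.004111102938085464
brass px [ 40 392  50  27 616] [ 62.18 402.8 ]
wall ((0.0, 0.0), (0.0, 0.0), 0.0) 0 local ctr [-619.01  -22.37] all ((687.1680297851562, -111.52816772460938), (2.051731586456299, 12.119585037231445), 24.794574737548828)
brass px [231 213  23  32 354] [242.44 232.22]
(((613.49609375, 56.460670471191406), (63.838897705078125, 44.596763610839844), 5.5763139724731445), 536) [-3.32 -0.15]
crop.png
dial1.png
dial2.png
t181.png
top.png
w1.png
w2.png
w3.png
w4.png
```

Call:
apply_moves --steps '[[0, [0.1, 0, 0.28], [0, 0, 0]], [0, [0.17, 0, 0.47], [0, 0, 0]], [0, [0.22, 0, 0.6], [0, 0, 0]], [0, [0.26, 0, 0.7], [0, 0, 0]], [0, [0.29, 0, 0.8], [0, 0, 0]], [0, [0.29, 0, 0.8], [0, 0, 0]]]'

```text
t: 18.68
position: [523.9, 51.8, 186.4]
eef_rot: [-0.016, 0.572, 0.023, 0.819]
ft_force: [-3.2, -0.4, 1.2]
finger_gap: 0.002
```

```bash
python3 chk.py
```

```text
tip local [-33.48   0.27] z 23.93 pitch 1.219 yaw 0.0565 F [-3.2 -0.4  1.2] t 18.6833 q [-0.17 -0.32 -0.73  0.82  0.08 -0.21] gap 0.0024913927913070995
brass px [  34  384   60   29 1028] [ 62.1 397.6]
wall ((0.0, 0.0), (0.0, 0.0), 0.0) 0 local ctr [-619.01  -22.37] all ((686.6580200195312, -107.05812072753906), (5.40247917175293, 19.75425910949707), 4.455010890960693)
brass px [231 214  23  27 283] [242.49 231.35]
(((616.51953125, 57.64939880371094), (53.584232330322266, 46.67893981933594), 4.252983570098877), 267) [-0.23  0.86]
```

Call:
apply_moves --steps '[[0, [0.03, 0, 0.1], [0, 0, 0]], [0, [0.07, 0, 0.2], [0, 0, 0]], [0, [0.1, 0, 0.28], [0, 0, 0]], [0, [0.1, 0, 0.28], [0, 0, 0]]]'

```text
t: 19.12
position: [525.5, 52.1, 186.3]
eef_rot: [-0.016, 0.574, 0.023, 0.818]
ft_force: [-26.1, -1.5, 18.9]
finger_gap: -0.001
```

```bash
python3 chk.py; ls pics | grep t1
```

```text
tip local [-32.69   0.32] z 23.6 pitch 1.224 yaw 0.0549 F [-26.1  -1.5  18.9] t 19.1167 q [-0.17 -0.31 -0.72  0.82  0.08 -0.21] gap -0.0005155096081683056
brass px [  33  385   60   29 1037] [ 60.85 398.1 ]
wall ((0.0, 0.0), (0.0, 0.0), 0.0) 0 local ctr [-619.01  -22.37] all ((686.9907836914062, -106.86469268798828), (4.987718105316162, 19.795604705810547), 2.903453826904297)
brass px [231 214  23  27 277] [242.38 231.43]
(((616.5850830078125, 57.13034439086914), (54.182151794433594, 45.0965461730957), 4.872129440307617), 256) [-0.2   0.34]
t181.png
t187.png
t192.png
```

Call:
apply_moves --steps '[[0, [0, 0, 0], [0, 0, 0]], [0, [-0.17, 0, -0.47], [0, 0, 0]], [0, [-0.34, 0, -0.94], [0, 0, 0]], [0, [-1.5, 0, -0.7], [0, 0, 0]], [0, [-2.7, 0, -0.1], [0, 0, 0]], [0, [-3.6, 0, 0.2], [0, 0, 0]], [0, [-3.6, 0, 0.2], [0, 0, 0]]]'

```text
t: 19.8
position: [516.0, 51.4, 223.4]
eef_rot: [-0.016, 0.573, 0.023, 0.819]
ft_force: [0.4, -0.8, 0.2]
finger_gap: 0.004
```

```bash
python3 chk.py; python3 - <<'E'
from h import *
tip_plan(-34,.3,47,np.radians(57))
E
```

```text
tip local [-41.47  -0.  ] z 60.99 pitch 1.22 yaw 0.0527 F [ 0.4 -0.8  0.2] t 19.8 q [-0.17 -0.39 -0.71  0.9   0.08 -0.22] gap 0.0038398571694708114
brass px [ 280  266   83   47 2096] [320.05 280.85]
wall ((596.5806274414062, 55.91351318359375), (11.5119047164917, 43.94638442993164), 2.812166452407837) 740 local ctr [-20.24   0.24] all ((605.9888916015625, 56.34616470336914), (30.68399429321289, 44.300758361816406), 3.626765489578247)
brass px [231 214  23  28 284] [242.26 231.58]
(((617.0531616210938, 56.506446838378906), (53.83522415161133, 44.55816650390625), 3.676297187805176), 271) [ 0.24 -0.31]
TCP [488.8  50.  192.1]
shift cm [ 1.825e+00 -1.000e-03 -3.481e+00] turn [ 1.00e-04 -2.28e-01  5.00e-04] rows~ 2.0
```

View pics/t192.png

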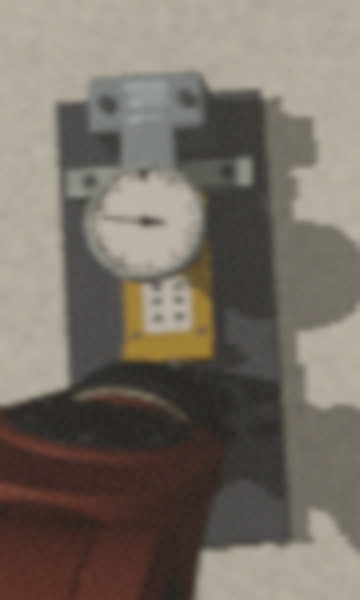

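Call:
apply_moves --steps '[[0, [0.3, 0, -1.2], [0, -0.08, 0]], [0, [0.8, 0, -2.4], [0, -0.16, 0]], [0, [1.5, 0, -3.48], [0, -0.228, 0]], [0, [1.83, 0, -3.48], [0, -0.228, 0]], [0, [1.83, 0, -3.48], [0, -0.228, 0]], [0, [1.83, 0, -3.48], [0, -0.228, 0]]]'

```text
t: 20.4
position: [489.4, 49.8, 192.8]
eef_rot: [-0.014, 0.477, 0.024, 0.878]
ft_force: [-0.2, -0.0, 0.1]
finger_gap: -0.002
```

```bash
python3 chk.py; python3 - <<'E'
from h import *
tip_plan(-26,.3,33,np.radians(57))
E
```

```text
tip local [-33.47  -0.04] z 47.66 pitch 0.996 yaw 0.0542 F [-0.2 -0.   0.1] t 20.4 q [-0.2  -0.66 -1.    0.66  0.14 -0.22] gap -0.0017709987931097443
brass px [ 276  258   90   55 3050] [320.22 276.81]
wall ((596.954833984375, 55.89436340332031), (12.284231185913086, 44.1173095703125), 2.691544771194458) 1058 local ctr [-19.86   0.2 ] all ((611.5799560546875, 56.734352111816406), (42.1337890625, 44.04962158203125), 3.259185314178467)
brass px [231 214  23  28 266] [242.38 231.17]
(((616.1785888671875, 56.67915725708008), (53.79752731323242, 44.527347564697266), 5.968068599700928), 255) [-0.63 -0.09]
TCP [496.7  50.4 178.1]
shift cm [ 1.679  0.035 -0.287] turn [0.0003 0.0005 0.0009] rows~ 1.0
```

Call:
apply_moves --steps '[[0, [0.5, 0.03, -0.09], [0, 0, 0]], [0, [0.9, 0.03, -0.15], [0, 0, 0]], [0, [1.2, 0.03, -0.2], [0, 0, 0]], [0, [1.4, 0.03, -0.24], [0, 0, 0]], [0, [1.5, 0.03, -0.26], [0, 0, 0]], [0, [1.5, 0.03, -0.26], [0, 0, 0]]]'

```text
t: 21.0
position: [495.9, 50.4, 179.2]
eef_rot: [-0.014, 0.477, 0.024, 0.878]
ft_force: [0.6, -0.5, -0.5]
finger_gap: -0.004
```

```bash
python3 -c "
from h import *
tip_now()"
```

```text
tip local [-26.95   0.18] z 34.04 pitch 0.995 yaw 0.0544 F [ 0.6 -0.5 -0.5] t 21.0 q [-0.2  -0.61 -1.    0.62  0.14 -0.22] gap -0.004043865083970975
```

Call:
apply_moves --steps '[[0, [0.05, 0, 0], [0, 0, 0]], [0, [0.1, 0, 0], [0, 0, 0]], [0, [0.15, 0, 0], [0, 0, 0]], [0, [0.15, 0, 0], [0, 0, 0]]]'

```text
t: 21.33
position: [496.7, 50.4, 178.0]
eef_rot: [-0.014, 0.477, 0.024, 0.878]
ft_force: [-0.0, -0.1, 0.1]
finger_gap: 0.002
```

Call:
apply_moves --steps '[[0, [0.05, 0, 0], [0, 0, 0]], [0, [0.1, 0, 0], [0, 0, 0]], [0, [0.15, 0, 0], [0, 0, 0]], [0, [0.15, 0, 0], [0, 0, 0]]]'

```text
t: 21.67
position: [497.6, 50.5, 177.2]
eef_rot: [-0.014, 0.477, 0.024, 0.878]
ft_force: [-9.6, -0.0, 8.5]
finger_gap: -0.0
```

Call:
apply_moves --steps '[[0, [0.05, 0, 0], [0, 0, 0]], [0, [0.05, 0, 0], [0, 0, 0]], [0, [0.05, 0, 0], [0, 0, 0]], [0, [0.05, 0, 0], [0, 0, 0]]]'

```text
t: 22.0
position: [497.8, 50.5, 177.2]
eef_rot: [-0.014, 0.477, 0.024, 0.878]
ft_force: [-12.6, -0.2, 10.0]
finger_gap: -0.001
```

```bash
python3 chk.py; sleep 0; python3 -c "
from h import *
tip_now()
c=cam('wrist');tip_now();save(c,'pics/w5.png')"
```

```text
tip local [-25.     0.12] z 32.05 pitch 0.995 yaw 0.0537 F [-12.6  -0.2  10. ] t 22.0 q [-0.2  -0.59 -0.99  0.61  0.14 -0.21] gap -0.0011963718654863086
brass px [ 270  273  101   52 2434] [319.14 289.88]
wall ((588.3411865234375, 55.55826950073242), (27.977964401245117, 44.27018737792969), 2.245258092880249) 579 local ctr [-28.48   0.34] all ((601.1077270507812, 56.13629150390625), (53.26573181152344, 44.17319869995117), 3.3860645294189453)
brass px [231 214  23  27 234] [242.61 230.1 ]
(((617.2660522460938, 56.93452835083008), (53.99541473388672, 46.26838302612305), 2.4050209522247314), 225) [0.47 0.11]
tip local [-25.01   0.16] z 32.04 pitch 0.996 yaw 0.0538 F [-12.5   0.   10.1] t 22.1 q [-0.2  -0.59 -0.99  0.61  0.14 -0.21] gap 0.00235017169390312
tip local [-25.04   0.13] z 31.99 pitch 0.996 yaw 0.0537 F [-12.2  -0.2  10.1] t 22.15 q [-0.2  -0.59 -0.99  0.61  0.14 -0.21] gap -0.000828587312947218
```

View pics/w5.png

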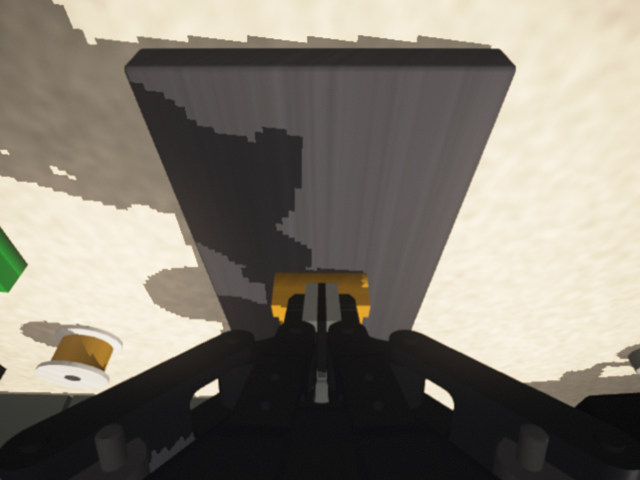

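```bash
ls pics | grep t22; python3 -c "
from h import *
tip_now();manip.job_done();tip_now()"
```

```text
t221.png
tip local [-25.04   0.13] z 31.99 pitch 0.996 yaw 0.0537 F [-12.2  -0.2  10.1] t 22.15 q [-0.2  -0.59 -0.99  0.61  0.14 -0.21] gap -0.000828587312947218
the job is handed in; nothing more can be done
the job is handed in; nothing more can be done
```

```bash
cp pics/t22*.png pics/last.png
```

```text
(no output)
```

View pics/last.png

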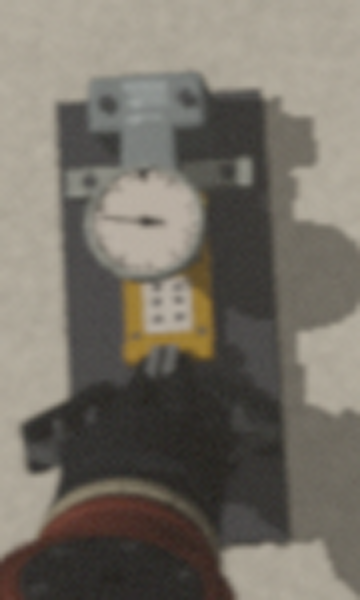

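The carrier sits against the fence under the plunger with the dial set, and I handed the job in at 22 s while the arm was still pressing.

- **Dial:** I turned the bezel about 1.06 rad clockwise until its zero mark stood at the needle tip, then let go. The last picture shows the mark still at the gauge's +x. The needle has swung to about 70° counterclockwise from above, which fits the 8 mm lift.
- **Carrier:** I laid the brass carrier on the plate and slid it bevel first along the middle to the fence. Before the final push, the end wall measured -20 mm along the gauge, where -20 is expected at the fence. It was 0.2 mm off the middle and within about 0.5° of square.
- **Final push:** The closed fingertips press on the middle of the rear top edge. The readings held at about 12.2 N forward and 10.1 N down, or 15.8 N in all at roughly 40° below horizontal.

**Other points:**
- While finding the fence, one push briefly reached 26 N forward and 19 N down through the fingertips. I backed off at once.
- Some of the later automatic fits of the carrier were unreliable because the arm hid part of it, so for those I relied on the pictures and the contact force.
- I did not measure the bystanders again at the end. Nothing was touched on the way, and those visible in the later pictures looked undisturbed.

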